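# Set the serving board over the riser's edge

### The job

On the coffee table's wooden riser, slide the square serving board towards the guests' side (the long edge farther from the robot) until 4 cm of it hangs over that edge, straight with the edge, so that guests can get their fingers under it. Only push it along with the fingertips, never lifting or tipping it, and leave the round board and everything else where it stands. Finish with the hand clear.

Things in the scene. Friction and masses are not known exactly. Their poses are not given: they have to be found in the camera images.
- square_board: The square serving board: plain light wood, 120 x 120 mm, 10 mm thick, about 130 g, with a shallow decorative line round its top. It lies loose and flat on the riser. Origin at the centre of its underside; x and y along its sides, z up; x points roughly to the guests' side (within 0.2 rad of the riser's x).
- board_front (a point): Middle of the square board's leading side (the side toward the guests), at its underside: 60 mm along the board's x from its origin. The overhang is this point's x in the frame of riser_edge.
- riser: The riser: a dark wooden bench fixed to the table, 280 mm deep (x) by 500 mm long (y), its flat rimless top 60 mm above the table. Origin at the centre of its underside; x points level towards the guests' side, square to the long edges; y along the long edges; z up. It stands turned by up to 0.25 rad.
- riser_edge (a point): Middle of the riser's long far edge (guests' side), at its top surface. It lies 140 mm along x and 60 mm up from the riser's origin, with the riser's own axes: x points level out over the edge, away from the robot and square to the edge; y along the edge; z up.
- round_board: The round serving board, same wood: 120 mm across, 10 mm thick, loose on the riser beside the square one, about 250 mm from it centre to centre. Left or right of it varies. Origin at the centre of its underside. Leave alone.
- shaker: Steel shaker, 38 mm across, 73 mm high, loose on the riser between the two boards' places, near the guests' side. Origin at the centre of its foot. Leave alone.
- jam_jar: Glass jar with lid, 48 mm across, 62 mm high, loose on the riser half-way along it, near the robot's side. Origin at the centre of its foot. Leave alone.
- cup_stack: Stack of white plastic cups upright, 70 mm across, 137 mm high, on the table left of the riser. Origin at the centre of its foot. Leave alone.
- spread_tub: Yellow tub with white lid, 92 x 117 mm, 60 mm high, on the table right of the riser. Origin at the centre of its foot. Leave alone.
- mug: White mug, 76 mm across, 90 mm high, on the table beyond the cups. Origin at the centre of its foot. Leave alone.
Mind the look-alikes: they are no part of the job. What is shaped like the square_board but blue or yellow is not meant.

How it is judged:
By the outcome, as a careful person would: the job done as asked, in the order asked, and still so for the second after the job is handed in, with the robot touching nothing.
It also fails if it takes over 40 s, if anything falls off the work surface, if the arm or the gripper's body presses on something with over 40 N, if the wrist force passes 120 N, or if a joint passes its speed limit or range.

### The arm

A 6-joint arm with a two-finger parallel gripper is mounted at the origin on the work surface. World frame = base frame: x ahead of the robot, y to its left, z up, the work surface at z = 0. Lengths are in m, angles in rad, forces in N, time in s.
With the tool pointing down it reaches from about 0.25 to 0.725 m from the base axis. Payload 4 kg.
Tool frame: the origin (TCP) lies on the centre line of the jaws, within the pads' length; the fingertips stand 11 mm ahead of it and the grasp point (between the pads) lies 8 mm behind it (bot.nose_length is the distance from the TCP to the fingertips, in m); z points along the fingers, y is the direction in which the jaws open and shut (so a half turn about z gives the same grasp; the last joint's range is limited). The gripper opens to 85 mm and grips with 20 to 120 N. Pads are 22 mm wide; open, the fingers measure 114 mm over their backs; the gripper's body (76 mm by 85 mm) begins 54 mm behind the grasp point. The pads swing forward as they close: fully open they stand 13 mm farther back than shut.
Start: joints at [-1.151, 0.241, 0.005, 1.335, 0, 1.571], TCP at [0.204, -0.457, 0.242] pointing down, gripper open.
Joint ranges: [-2.72, 2.72], [-1.05, 1.87], [-1.09, 1.28], [-1.99, 2.15], [-1.42, 1.44], [-3.14, 3.14]. Speed limits (rad/s): [2.79, 2.79, 3.14, 3.14, 3.14, 3.14].

### API

Orientations are given as a unit quaternion [x, y, z, w].
In Python, from workcell import bot gives the robot as it stands.
- The arm moves only by the tool play_rows, never from a script. Its argument "plan" is one flat list of numbers, 6 for each row, row after row: the shift along the tool's x, y, z in mm, then the turn, a rotation vector about the tool's x, y, z in rad. A call has 1 to 20 rows; each row shifts and turns the commanded pose from where the row before left it, along the tool's axes as they then stand; what a row does not reach is not made up. A row lasts 1/8 s, in which the tool goes at most 62.5 mm and 10.7 degrees, less where a joint would pass 70% of its speed; a pose out of reach is approached as far as the arm can. A call with a gripper value outside its range is refused whole. "hand" is the opening in per cent of the stroke, from 0 (shut) to 100 (fully open), set as the call begins (left out, the last holds). The fingers move at their own pace and stop on an object; the grip force is fixed at half the most. Time passes only in rows, so rows that do not move let the fingers close. It gives the time, the measured TCP pose, the force and the opening at its end, in the units of the state.
- bot.get_obs(): the state, without advancing time (a new reading comes with each control period).
- bot.camera(name): name is "side" or "top"; returns a dict with "frame" (420x560x3 uint8, blue, green, red), "range_z" (420x560 float32, m along the optical axis (not along the pixel's ray), 0 where there is no reading), "K" (3x3 intrinsics, pixels), "cam_to_world" (4x4, takes a point from camera to world coordinates). Camera axes: x right, y down, z forward; pixel columns grow to the right and rows downward; lengths in m; the calibration is good to about 2 mm. A picture is of the moment at which its call begins.
- bot.job_done(): hands the job in, once; it reports no verdict.
Trained networks look in the newest picture that a camera, given by its name, has taken for a name from the list of things; names that differ only in an ending like _2 or _b are one class to them, and where a whole thing is asked for, a point or a joint stands for the part that bears it (a point fixed in the world has none). Each returns a list of dicts, best first, with "p" (0 to 1); they miss things now and then, are a little off and sometimes report something else, mostly with a low value. They report only what shows in the picture. A call takes as long as a camera call. They do not tell look-alikes from the thing itself.
- bot.outline_of(query, camera): "mask" (420x560 bool, what is visible of it) and "point" ([row, column] in pixels, amid what is visible of it).
The state is a dict: "clock": time; "joint_pos": joint angles; "joint_vel": joint speeds; "tau": joint torques, N m; "eef_pos": TCP position; "tool_rot": TCP orientation; "ft_force": force on the tool from outside, world axes, zero at the start; "ft_torque": the same for the moment, N m; "grip_width": finger opening in m.
Only numpy, scipy, OpenCV 4.12 (cv2) and the standard library are available. Lean on these libraries where they do the work, as an engineer would, in place of code of your own. Each camera call takes 0.05 s, during which the arm holds its last target.

## Working session

There is one attempt and no reset: what is moved stays moved. The work goes in short steps, Python scripts to look and compute and a tool call to move; the robot and the scene stay as the last step left them, time stands still between calls to the robot, and variables do not carry over. Pictures are saved under pics/ and viewed, and the job is handed in when it is done.

Besides the shell and the picture viewer there is one more tool, called after "Request:" by a JSON object that holds its "op" and its "data". play_rows: Moves the arm, as the interface text tells. Its arguments: {"type":"object","properties":{"plan":{"type":"array","items":{"type":"number"}},"hand":{"type":"number"}},"required":["plan"]}

```bash
mkdir -p pics; ls; python3 - <<'E'
from workcell import bot
import cv2,numpy as np
for n in("top","side"):
    c=bot.camera(n); cv2.imwrite(f"pics/{n}0.png",c["frame"]); np.savez(f"{n}0.npz",**c)
    print(n,c["K"].round(1).tolist(),c["cam_to_world"].round(3).tolist())
    for q in("square_board","riser","round_board","shaker","jam_jar"):
        print(q,[(round(d["p"],2),d["point"],int(d["mask"].sum())) for d in bot.outline_of(q,n)])
o=bot.get_obs();print({k:np.round(v,3).tolist() for k,v in o.items()})
E
```

```text
pics
top [[393.2, 0.0, 279.5], [0.0, 393.2, 216.9], [0.0, 0.0, 1.0]] [[0.007, -0.995, 0.102, 0.374], [-1.0, -0.009, -0.013, -0.015], [0.014, -0.102, -0.995, 1.075], [0.0, 0.0, 0.0, 1.0]]
square_board [(0.9, [296.9, 105.2], 2137), (0.86, [178.3, 197.9], 2171), (0.56, [289.4, 197.0], 2027)]
riser [(0.82, [200.4, 249.3], 15484)]
round_board [(0.68, [176.3, 295.3], 1660)]
shaker [(0.49, [160.8, 242.9], 257)]
jam_jar [(0.7, [226.7, 242.0], 322)]
side [[443.1, 0.0, 271.1], [0.0, 443.1, 212.8], [0.0, 0.0, 1.0]] [[0.964, -0.145, 0.225, 0.195], [-0.268, -0.534, 0.802, -0.961], [0.004, -0.833, -0.554, 0.711], [0.0, 0.0, 0.0, 1.0]]
square_board [(0.76, [173.2, 290.1], 761), (0.58, [198.4, 209.9], 380)]
riser [(0.79, [221.5, 296.8], 8084), (0.71, [173.4, 291.5], 802)]
round_board [(0.92, [214.9, 317.4], 1020)]
shaker [(0.8, [178.7, 315.4], 355)]
jam_jar [(0.67, [188.8, 259.3], 410)]
{'clock': 0.6, 'joint_pos': [-1.151, 0.241, 0.005, 1.335, -0.0, 1.571], 'joint_vel': [-0.001, 0.0, 0.001, 0.0, 0.001, -0.0], 'tau': [-0.001, -37.198, 25.257, 0.001, -0.0, -0.0], 'eef_pos': [0.204, -0.457, 0.242], 'tool_rot': [0.978, 0.208, -0.0, 0.0], 'ft_force': [-0.802, 0.231, 0.635], 'ft_torque': [0.028, -0.018, 0.031], 'grip_width': 0.085}
```

View pics/top0.png

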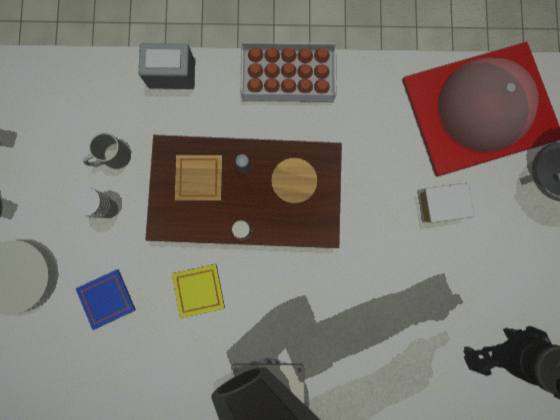

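View pics/side0.png

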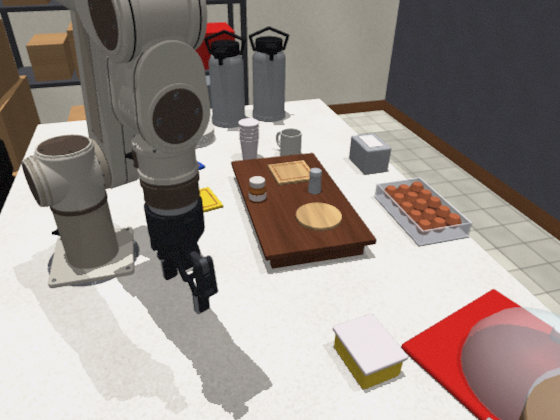

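```bash
python3 - <<'E'
import cv2
f=cv2.imread("pics/top0.png")[110:330,60:340]
cv2.imwrite("pics/crop0.png",cv2.resize(f,None,fx=2.7,fy=2.7,interpolation=cv2.INTER_CUBIC))
E
```

```text
(no output)
```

View pics/crop0.png

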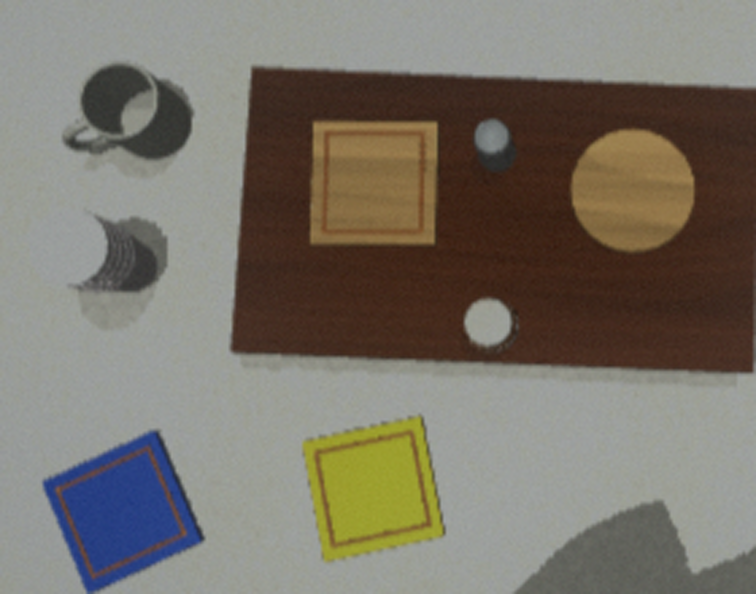

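Candidates that look like the square board in the top view are blue at (106,299), yellow at (198,290) and light wood at (198,177). The plain wood one lies on the dark riser and fits the description. The round board is to its right at (295,180), the shaker at (243,161) and the jar at (241,229).

```bash
cat > h.py <<'E'
import numpy as np,cv2
from scipy.ndimage import map_coordinates
def ray(c,uv,z):
    K=c["K"];T=c["cam_to_world"];uv=np.atleast_2d(uv)
    d=np.c_[uv,np.ones(len(uv))]@np.linalg.inv(K).T@T[:3,:3].T
    s=(z-T[2,3])/d[:,2]; return T[:3,3]+d*s[:,None]
def proj(c,P):
    T=np.linalg.inv(c["cam_to_world"]);p=np.atleast_2d(P)@T[:3,:3].T+T[:3,3]
    q=p@c["K"].T;return q[:,:2]/q[:,2:]
def edge(c,a,b,z,half=0.012,ch=None,n=60,trim=0.1):
    """world-plane points a,b (xy) approx on an edge: refine by max gradient across; returns line pts"""
    f=cv2.GaussianBlur(c["frame"].astype(float),(0,0),0.8); g=f.sum(2) if ch is None else f[:,:,ch]
    a=np.array(a,float);b=np.array(b,float);t=(b-a)/np.linalg.norm(b-a);nn=np.array([-t[1],t[0]])
    s=np.linspace(-half,half,81);pts=[]
    for u in np.linspace(trim,1-trim,n):
        q=a+(b-a)*u+s[:,None]*nn
        uv=proj(c,np.c_[q,np.full(81,z)])
        v=map_coordinates(g,[uv[:,1],uv[:,0]],order=1)
        gr=np.abs(np.gradient(v));k=gr.argmax()
        w=np.where(np.abs(np.arange(81)-k)<10,gr,0)
        pts.append(a+(b-a)*u+(w@s/w.sum())*nn)
    pts=np.array(pts,np.float32)
    vx,vy,x,y=cv2.fitLine(pts,cv2.DIST_HUBER,0,1e-4,1e-4).ravel()
    d=np.array([vx,vy]); 
    if d@t<0:d=-d
    r=(pts-[x,y])@[-d[1],d[0]]
    return np.array([x,y]),d,np.median(abs(r))
def inter(l,m):
    A=np.c_[l[1],-m[1]];s=np.linalg.solve(A,m[0]-l[0]);return l[0]+l[1]*s[0]
def quad(c,uv,z,**k):
    W=ray(c,uv,z)[:,:2]
    for _ in range(3):
        L=[edge(c,W[i],W[(i+1)%4],z,**k) for i in range(4)]
        W=np.array([inter(L[i-1],L[i]) for i in range(4)])
    return W,L
E
cat > m.py <<'E'
from h import *
c=dict(np.load("top0.npz"))
# corners: far-left, far-right, near-right, near-left
B,LB=quad(c,[[176,155],[222,155],[221,200],[175,200]],.07,half=.008)
R,LR=quad(c,[[153,136],[341,143],[339,247],[146,240]],.06,half=.01)
for n,W,L in(("board",B,LB),("riser",R,LR)):
    print(n,W.round(4).tolist(),"len",[np.linalg.norm(W[i]-W[(i+1)%4]).round(4) for i in range(4)],"c",W.mean(0).round(4),
     "res",[round(float(l[2])*1e3,2) for l in L])
    print(" yaw",[round(float(np.arctan2(l[1][1],l[1][0])),4) for l in L])
for n,uv,z in(("round",[295,180],.07),("shaker",[242,159],.133),("jar",[240.5,229],.122)):print(n,ray(c,uv,z).round(3))
im=c["frame"].copy();im=cv2.resize(im,None,fx=3,fy=3,interpolation=cv2.INTER_CUBIC)
for W,z in((B,.07),(R,.06)):
    p=proj(c,np.c_[W,np.full(4,z)]);cv2.polylines(im,[np.int32(p*3+1)],True,(0,255,0),1)
cv2.imwrite("pics/fit0.png",im[380:780,420:1060])
E
python3 m.py
```

```text
board [[0.637499988079071, 0.2434999942779541], [0.6388000249862671, 0.125], [0.5194000005722046, 0.12430000305175781], [0.5209000110626221, 0.24400000274181366]] len [np.float32(0.1186), np.float32(0.1194), np.float32(0.1197), np.float32(0.1166)] c [0.5791 0.1842] res [0.01, 0.12, 0.58, 0.49]
 yaw [-1.5598, -3.136, 1.5584, -0.0036]
riser [[0.6941999793052673, 0.30880001187324524], [0.6777999997138977, -0.19059999287128448], [0.3995000123977661, -0.18140000104904175], [0.41499999165534973, 0.31769999861717224]] len [np.float32(0.4997), np.float32(0.2784), np.float32(0.4993), np.float32(0.2794)] c [0.5466 0.0636] res [0.49, 0.44, 0.48, 0.21]
 yaw [-1.6037, 3.1084, 1.5398, -0.0318]
round [[ 0.574 -0.067  0.07 ]]
shaker [[0.612 0.066 0.133]]
jar [[0.442 0.067 0.122]]
```

View pics/fit0.png

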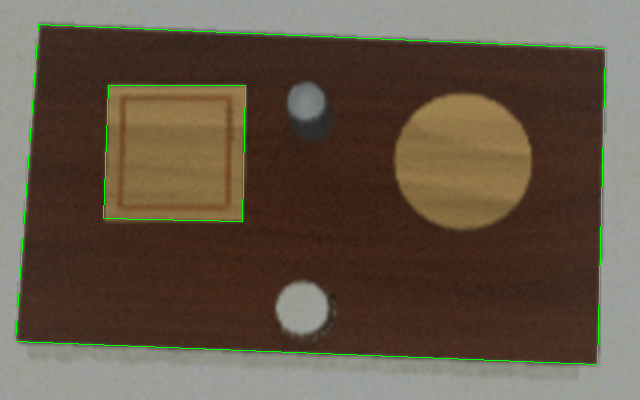

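Request:
{"op": "play_rows", "data": {"plan": [0,0,0,0,0,0.1125,0,0,0,0,0,0.1125,0,0,0,0,0,0.1125,0,0,0,0,0,0.1125,15.6,-40.8,0,0,0,0,15.6,-40.8,0,0,0,0,15.6,-40.8,0,0,0,0,15.6,-40.8,0,0,0,0,15.6,-40.8,0,0,0,0,15.6,-40.8,0,0,0,0,15.6,-40.8,0,0,0,0,15.6,-40.8,0,0,0,0,15.6,-40.8,0,0,0,0,15.6,-40.8,0,0,0,0,15.6,-40.8,0,0,0,0,15.6,-40.8,0,0,0,0,15.6,-40.8,0,0,0,0,15.6,-40.8,0,0,0,0,15.6,-40.8,0,0,0,0,15.6,-40.8,0,0,0,0], "hand": 100}}

```text
clock: 3.1
eef_pos: [0.4685, 0.0778, 0.2498]
tool_rot: [0.997, 0.054, -0.003, -0.046]
ft_force: [0.5, -0.3, 0.4]
grip_width: 0.085
```

```bash
python3 - <<'E'
from workcell import bot
import cv2,numpy as np
print(bot.nose_length)
for n in("top","side"):
    c=bot.camera(n); cv2.imwrite(f"pics/{n}1.png",c["frame"]); np.savez(f"{n}1.npz",**c)
o=bot.get_obs();print({k:np.round(v,3).tolist() for k,v in o.items()})
E
```

```text
0.011
{'clock': 3.2, 'joint_pos': [0.109, 0.189, -0.045, 1.338, 0.092, 3.141], 'joint_vel': [-0.019, -0.025, -0.044, 0.017, -0.029, -0.001], 'tau': [0.523, -34.172, 25.709, -0.101, 0.464, -0.001], 'eef_pos': [0.469, 0.078, 0.25], 'tool_rot': [0.997, 0.055, -0.003, -0.046], 'ft_force': [-0.78, -0.385, -0.542], 'ft_torque': [-0.076, 0.058, 0.036], 'grip_width': 0.085}
```

View pics/top1.png

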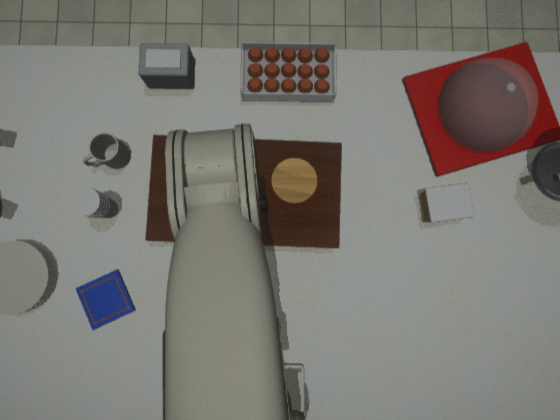

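View pics/side1.png

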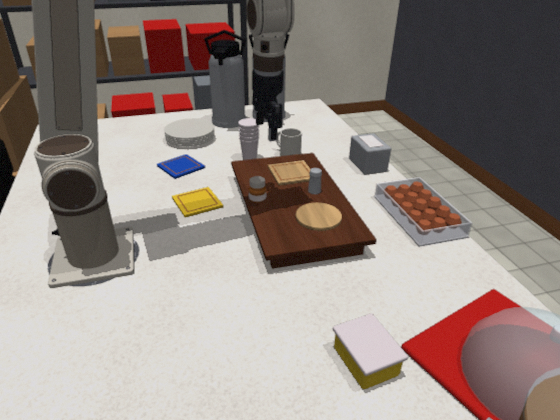

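The wrist hit joint 6's range limit, so I'll use the equivalent orientation half a turn away.

```bash
cat > rel.py <<'E'
import sys,numpy as np
from scipy.spatial.transform import Rotation as Ro
from workcell import bot
o=bot.get_obs();R=Ro.from_quat(o["tool_rot"]);p=np.array(o["eef_pos"])
t=-.032+np.pi
T=Ro.from_matrix(np.array([[np.cos(t),np.sin(t),0],[np.sin(t),-np.cos(t),0],[0,0,-1.]]))
print("pos",p.round(4),"j",np.round(o["joint_pos"],3),"F",np.round(o["ft_force"],1),o["clock"])
x=R.as_matrix()[:,0];y=np.arctan2(x[1],x[0]);S=Ro.from_matrix(np.array([[np.cos(y),np.sin(y),0],[np.sin(y),-np.cos(y),0],[0,0,-1.]]))
print("level rotvec",(R.inv()*S).as_rotvec().round(4),"S->T",(S.inv()*T).as_rotvec().round(4),"R->T",(R.inv()*T).as_rotvec().round(4))
if len(sys.argv)>1:
    g=np.array([float(a) for a in sys.argv[1:4]]);print("shift in target axes mm",(T.inv().apply(g-p)*1e3).round(1),"in current",(R.inv().apply(g-p)*1e3).round(1))
E
python3 rel.py .475 .187 .25
```

```text
pos [0.4693 0.0784 0.2498] j [ 0.109  0.189 -0.045  1.338  0.092  3.141] F [-0.8 -0.4 -0.5] 3.2
level rotvec [-0.0915  0.0002 -0.    ] S->T [ 0.      0.     -2.9994] R->T [-0.0101 -0.1372 -2.9964]
shift in target axes mm [ -2.2 108.8  -0.2] in current [  17.6 -106.9    9.6]
```

Request:
{"op": "play_rows", "data": {"plan": [0,0,0,0,0,-0.15,0,0,0,0,0,-0.15,0,0,0,0,0,-0.17,0,0,0,0,0,-0.17,0,0,0,0,0,-0.17,0,0,0,0,0,-0.17,0,0,0,0,0,-0.17,0,0,0,0,0,-0.17,0,0,0,0,0,-0.17,0,0,0,0,0,-0.17,0,0,0,0,0,-0.17,0,0,0,0,0,-0.17,0,0,0,0,0,-0.17,0,0,0,0,0,-0.17,0,0,0,0,0,-0.17,0,0,0,0,0,-0.17,0,0,0,0,0,-0.17,0,0,0,0,0,-0.15,0,0,0,0,0,0]}}

```text
clock: 5.58
eef_pos: [0.4673, 0.077, 0.2498]
tool_rot: [0.018, 0.999, 0.045, -0.007]
ft_force: [-1.0, 0.0, 0.2]
grip_width: 0.085
```

```bash
python3 rel.py .475 .187 .25
```

```text
pos [0.4673 0.077  0.2498] j [ 0.107  0.185 -0.049  1.338  0.091  0.142] F [-1.   0.   0.2] 5.575
level rotvec [ 0.0895 -0.0146 -0.0007] S->T [ 0.      0.     -0.0024] R->T [ 0.0895 -0.0145 -0.003 ]
shift in target axes mm [ -4.2 110.2  -0.2] in current [ -3.9 109.8   9.6]
```

Request:
{"op": "play_rows", "data": {"plan": [0,0,0,0.0895,-0.0145,-0.003,-1,27.5,0,0,0,0,-1,27.5,0,0,0,0,-1,27.5,0,0,0,0,-1,27.5,0,0,0,0,0,0,30,0,0,0,0,0,40,0,0,0,0,0,40,0,0,0,0,0,30,0,0,0,0,0,15,0,0,0,0,0,0,0,0,0]}}

```text
clock: 6.95
eef_pos: [0.4742, 0.1874, 0.0943]
tool_rot: [0.015, 1.0, -0.0, -0.001]
ft_force: [-0.4, 0.2, -0.3]
grip_width: 0.0856
```

```bash
python3 rel.py .475 .187 .08;  python3 - <<'E'
from workcell import bot
import cv2,numpy as np
for n in("side",):
    c=bot.camera(n); f=c["frame"][110:270,190:390]; cv2.imwrite(f"pics/{n}2.png",cv2.resize(f,None,fx=3.7,fy=3.7,interpolation=cv2.INTER_CUBIC)); np.savez(f"{n}2.npz",**c)
E
```

```text
pos [0.4742 0.1874 0.0943] j [ 0.376  0.376 -0.215  0.981  0.     0.406] F [-0.4  0.2 -0.3] 6.95
level rotvec [-0.0003 -0.0013  0.    ] S->T [0.     0.     0.0019] R->T [-0.0004 -0.0013  0.0019]
shift in target axes mm [-0.8 -0.4 14.3] in current [-0.8 -0.4 14.3]
```

View pics/side2.png

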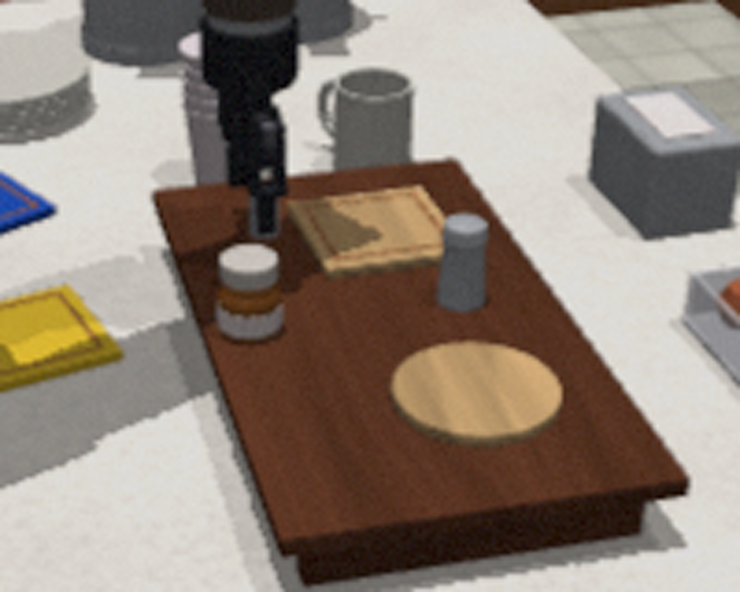

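The near fingertip's lower end shows at crop (263,235), above the riser. The jar is clear of it at (250,290), and the board is ahead at (370,230). I'll work out the tip height from this.

```bash
python3 - <<'E'
from h import *
c=dict(np.load("side2.npz"))
for z in(.105,.096,.09,.083,.078):
    print(z,[((proj(c,[.474+dx,.1365,z])[0]-[190,110])*3.7).round(0).tolist() for dx in(-.011,0,.011)],[((proj(c,[.474,y,z])[0]-[190,110])*3.7).round(0).tolist() for y in(.13,.143)])
r=c["range_z"][150:180,250:272]
for v in range(165,180,1): print(v,c["range_z"][v,256:268].round(3))
K=c["K"];T=c["cam_to_world"]
for u,v in((261,171),(261,172),(261,173)):
    d=c["range_z"][v,u];P=np.linalg.inv(K)@[u,v,1]*d;print(u,v,(T[:3,:3]@P+T[:3,3]).round(4))
E
```

```text
0.105 [[251.0, 226.0], [265.0, 224.0], [279.0, 222.0]] [[267.0, 228.0], [263.0, 220.0]]
0.096 [[251.0, 236.0], [265.0, 234.0], [279.0, 233.0]] [[267.0, 238.0], [263.0, 230.0]]
0.09 [[251.0, 243.0], [265.0, 241.0], [279.0, 239.0]] [[267.0, 245.0], [263.0, 237.0]]
0.083 [[252.0, 251.0], [265.0, 249.0], [279.0, 247.0]] [[267.0, 253.0], [263.0, 245.0]]
0.078 [[252.0, 256.0], [265.0, 254.0], [279.0, 253.0]] [[267.0, 258.0], [263.0, 251.0]]
165 [1.412 1.405 1.268 1.271 1.258 1.259 1.267 1.262 1.265 1.273 1.414 1.41 ]
166 [1.398 1.402 1.271 1.27  1.259 1.261 1.262 1.261 1.263 1.272 1.401 1.401]
167 [1.397 1.401 1.267 1.269 1.26  1.264 1.268 1.266 1.267 1.273 1.394 1.396]
168 [1.388 1.393 1.272 1.272 1.266 1.263 1.267 1.264 1.268 1.275 1.395 1.395]
169 [1.394 1.385 1.274 1.277 1.277 1.269 1.271 1.273 1.271 1.275 1.386 1.387]
170 [1.38  1.383 1.272 1.277 1.271 1.266 1.273 1.27  1.27  1.284 1.381 1.386]
171 [1.372 1.378 1.28  1.277 1.269 1.273 1.275 1.274 1.279 1.281 1.377 1.374]
172 [1.372 1.371 1.28  1.279 1.275 1.276 1.275 1.277 1.28  1.286 1.366 1.374]
173 [1.369 1.367 1.277 1.281 1.283 1.287 1.281 1.286 1.289 1.367 1.368 1.366]
174 [1.353 1.36  1.36  1.358 1.357 1.357 1.362 1.356 1.364 1.361 1.358 1.359]
175 [0.    1.354 1.353 1.351 1.352 1.357 1.355 1.354 1.359 1.354 1.356 1.35 ]
176 [1.222 1.219 1.221 1.219 1.217 1.22  1.348 1.344 1.349 1.349 1.351 1.352]
177 [1.217 1.217 1.217 1.215 1.215 1.21  1.217 1.213 1.346 1.343 1.346 1.344]
178 [1.211 1.214 1.211 1.214 1.215 1.213 1.213 1.208 1.207 1.338 1.342 1.341]
179 [1.203 1.207 1.207 1.208 1.206 1.206 1.203 1.209 1.207 1.332 1.335 1.336]
261 171 [0.471  0.1319 0.1064]
261 172 [0.4713 0.1332 0.1024]
261 173 [0.4733 0.1412 0.0947]
```

The open tips stand about level with the TCP (+0 to 2 mm), which agrees with the 13 mm swing-back. I'll lower in small steps and watch the force.

Request:
{"op": "play_rows", "data": {"plan": [0,0,10,0,0,0,0,0,11,0,0,0,0,0,4,0,0,0,0,0,0,0,0,0]}}

```text
clock: 7.5
eef_pos: [0.4744, 0.1879, 0.0695]
tool_rot: [0.014, 1.0, 0.0, -0.0]
ft_force: [-0.2, 0.5, 0.2]
grip_width: 0.0853
```

```bash
python3 rel.py .475 .187 .061;  python3 - <<'E'
from workcell import bot
import cv2,numpy as np
for n in("side",):
    c=bot.camera(n); f=c["frame"][130:210,220:320]; cv2.imwrite(f"pics/{n}3.png",cv2.resize(f,None,fx=7,fy=7,interpolation=cv2.INTER_CUBIC)); np.savez(f"{n}3.npz",**c)
E
```

```text
pos [0.4744 0.1879 0.0695] j [ 0.377  0.404 -0.247  0.92   0.     0.405] F [-0.2  0.5  0.2] 7.5
level rotvec [ 0.0001 -0.0003 -0.    ] S->T [0.     0.     0.0036] R->T [ 0.0001 -0.0003  0.0036]
shift in target axes mm [-0.7 -0.9  8.5] in current [-0.7 -0.9  8.5]
```

View pics/side3.png

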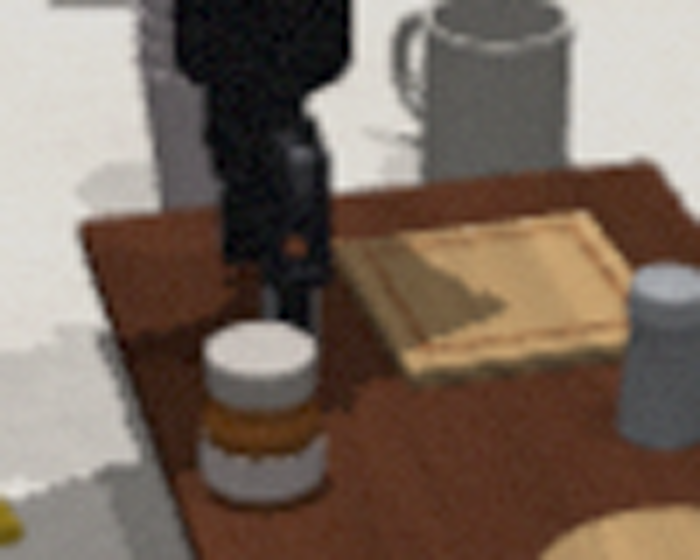

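Request:
{"op": "play_rows", "data": {"plan": [0,0,2,0,0,0,0,0,2,0,0,0,0,0,2,0,0,0,0,-0.9,0,0,0,0.0036]}}

```text
clock: 8.05
eef_pos: [0.4746, 0.187, 0.0637]
tool_rot: [0.016, 1.0, 0.0, 0.0]
ft_force: [0.6, -0.4, 0.1]
grip_width: 0.0857
```

Request:
{"op": "play_rows", "data": {"plan": [0,0,1,0,0,0,0,0,1,0,0,0,0,0,0,0,0,0]}}

```text
clock: 8.43
eef_pos: [0.4746, 0.1871, 0.0618]
tool_rot: [0.016, 1.0, 0.0, 0.0]
ft_force: [-0.2, 0.0, 0.0]
grip_width: 0.0854
```

Request:
{"op": "play_rows", "data": {"plan": [-9,0,0,0,0,0,-9,0,0,0,0,0,-6,0,0,0,0,0,-5,0,0,0,0,0,-5,0,0,0,0,0,-5,0,0,0,0,0,-5,0,0,0,0,0,-5,0,0,0,0,0,-5,0,0,0,0,0,-5,0,0,0,0,0]}}

```text
clock: 9.68
eef_pos: [0.534, 0.1851, 0.0619]
tool_rot: [0.016, 1.0, 0.0, 0.0]
ft_force: [-0.5, 0.4, 0.4]
grip_width: 0.0854
```

```bash
python3 rel.py .475 .187 .061;  python3 - <<'E'
from workcell import bot
import cv2,numpy as np
for n in("side",):
    c=bot.camera(n); f=c["frame"][130:210,220:340]; cv2.imwrite(f"pics/{n}4.png",cv2.resize(f,None,fx=6,fy=6,interpolation=cv2.INTER_CUBIC)); np.savez(f"{n}4.npz",**c)
E
```

```text
pos [0.534  0.1851 0.0619] j [ 0.334  0.505 -0.101  0.964  0.     0.366] F [-0.5  0.4  0.4] 9.675
level rotvec [0.0004 0.0005 0.    ] S->T [ 0.      0.     -0.0001] R->T [ 0.0004  0.0005 -0.0001]
shift in target axes mm [59.  -0.   0.9] in current [59.  -0.   0.9]
```

View pics/side4.png

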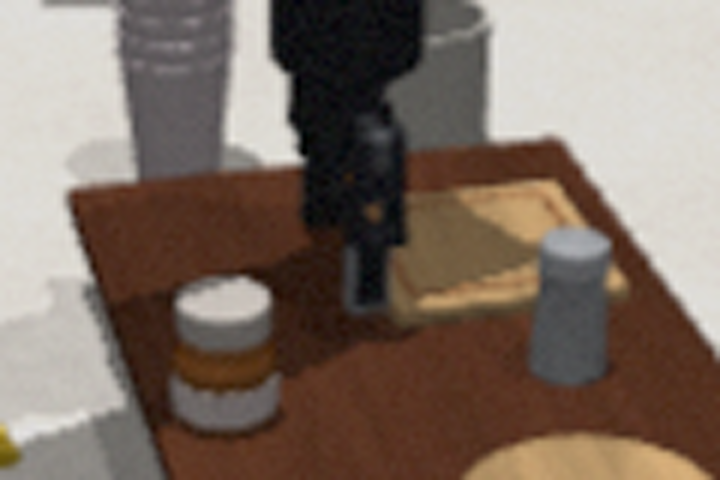

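The tip is behind the board's rear edge at crop (388,300) and the board has advanced. I'll carry on, stopping short of the final position.

Request:
{"op": "play_rows", "data": {"plan": [-5,0,0,0,0,0,-5,0,0,0,0,0,-5,0,0,0,0,0,-5,0,0,0,0,0,-5,0,0,0,0,0,-5,0,0,0,0,0,-5,0,0,0,0,0,-5,0,0,0,0,0,-5,0,0,0,0,0,-3,0,0,0,0,0,-1,0,0,0,0,0,0,0,0,0,0,0]}}

```text
clock: 11.22
eef_pos: [0.5828, 0.1836, 0.062]
tool_rot: [0.016, 1.0, 0.0, 0.0]
ft_force: [-0.6, -0.5, 0.2]
grip_width: 0.0853
```

```bash
python3 rel.py .475 .187 .061;  python3 - <<'E'
from workcell import bot
import cv2,numpy as np
for n in("side","top"):
    c=bot.camera(n); 
    f=c["frame"][130:210,220:340] if n=="side" else c["frame"][90:270,100:360]
    s=6 if n=="side" else 3
    cv2.imwrite(f"pics/{n}5.png",cv2.resize(f,None,fx=s,fy=s,interpolation=cv2.INTER_CUBIC)); np.savez(f"{n}5.npz",**c)
E
```

```text
pos [0.5828 0.1836 0.062 ] j [0.305 0.584 0.038 1.024 0.    0.337] F [-0.6 -0.5  0.2] 11.225
level rotvec [0.0005 0.0009 0.    ] S->T [ 0.      0.     -0.0001] R->T [ 0.0005  0.0009 -0.0001]
shift in target axes mm [107.9  -0.    1. ] in current [ 1.079e+02 -1.000e-01  9.000e-01]
```

View pics/side5.png

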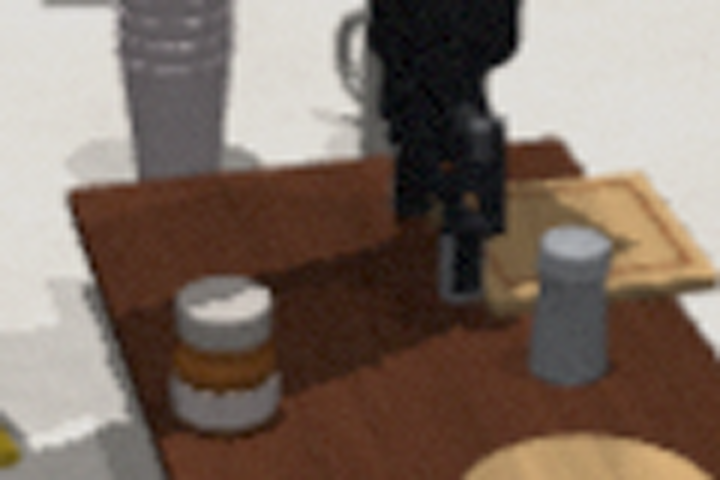

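View pics/top5.png

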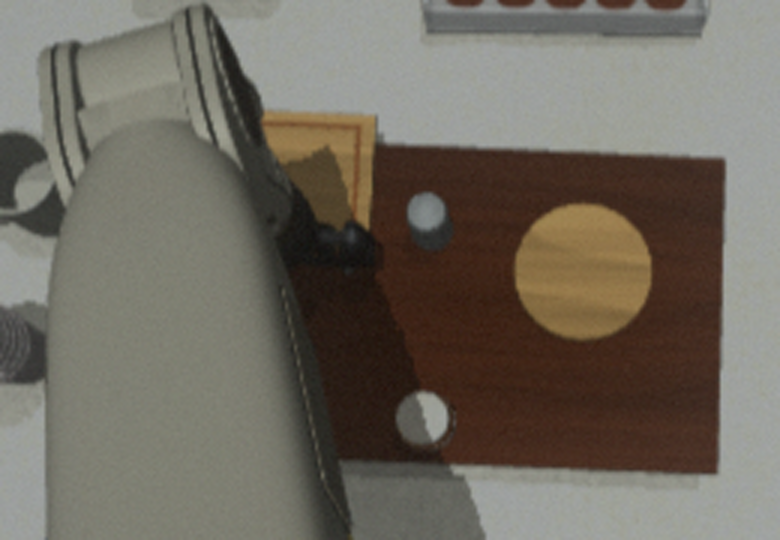

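The far edge and right side of the board show at crop (265..375,116), already over the riser edge. I'll measure the visible part.

```bash
cat > m2.py <<'E'
from h import *
import sys
c=dict(np.load(sys.argv[1]))
R=np.array([[.6942,.3088],[.6778,-.1906]])
yaw=-.032;ex=np.array([np.cos(yaw),np.sin(yaw)]);E=R.mean(0)
for uv in ([[190,128],[224,129.3]],[[225,130],[224,160]]):
    W=ray(c,uv,.07)[:,:2]
    for _ in range(3):
        p,d,r=edge(c,W[0],W[1],.07,half=.006); W=np.array([p+d*((w-p)@d) for w in W])
    print("yaw",np.arctan2(d[1],d[0]).round(4),"res",r,"pts riser-x",((W-E)@ex).round(4))
# re-fit visible riser edge
W=ray(c,[[232,139],[338,143]],.06)[:,:2]
p,d,r=edge(c,W[0],W[1],.06,half=.008);print("riser edge yaw",np.arctan2(d[1],d[0])+np.pi/2,"off",(p-E)@ex,r)
E
python3 m2.py top5.npz
```

```text
yaw -1.7812 res 0.0017260048 pts riser-x [0.0274 0.0117]
yaw 3.0652 res 0.00090094015 pts riser-x [ 0.0175 -0.0627]
riser edge yaw -0.03137803 off -0.0001974917495205889 0.0005506185
```

```bash
sed -i 's/half=.006/half=.008,ch=0/; s/\[\[190,128\],\[224,129.3\]\]/[[189,127.7],[225,128.7]]/; s/\[\[225,130\],\[224,160\]\]/[[225,130],[223.5,157]]/' m2.py; python3 m2.py top5.npz; python3 - <<'E'
from h import *
f=dict(np.load("top5.npz"))["frame"][118:172,180:240]
cv2.imwrite("pics/top5b.png",cv2.resize(f,None,fx=10,fy=10,interpolation=cv2.INTER_NEAREST))
E
```

```text
yaw -1.5981 res 0.0007213853 pts riser-x [0.0224 0.0229]
yaw 3.0675 res 0.0012673368 pts riser-x [ 0.0173 -0.0548]
riser edge yaw -0.03137803 off -0.0001974917495205889 0.0005506185
```

View pics/top5b.png

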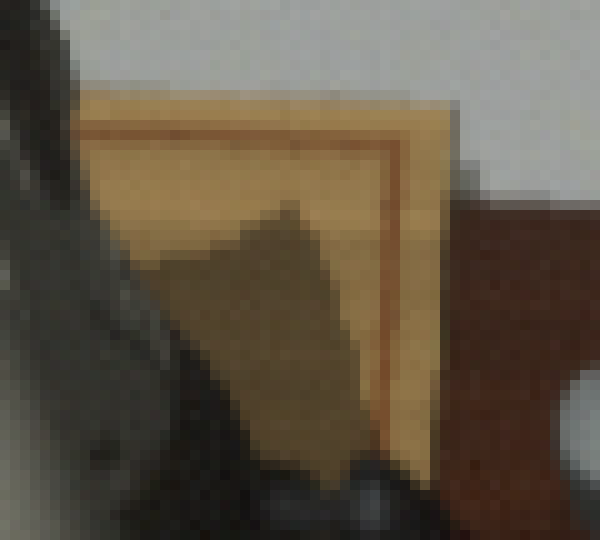

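Overhang is about 22.5 mm, and the yaw is within 0.005 rad of the riser's. I'll push 15 mm more, then back off and look properly.

Request:
{"op": "play_rows", "data": {"plan": [-3,0,0,0,0,0,-4,0,0,0,0,0,-4,0,0,0,0,0,-3,0,0,0,0,0,-1,0,0,0,0,0,0,0,0,0,0,0]}}

```text
clock: 12.08
eef_pos: [0.5979, 0.1831, 0.062]
tool_rot: [0.016, 1.0, 0.0, 0.0]
ft_force: [-0.5, 0.3, 0.1]
grip_width: 0.0858
```

Request:
{"op": "play_rows", "data": {"plan": [10,0,0,0,0,0,10,0,0,0,0,0,10,0,0,0,0,0,0,0,-40,0,0,0,0,0,-50,0,0,0,0,0,-50,0,0,0,50,0,0,0,0,0,50,0,0,0,0,0,50,0,0,0,0,0,50,0,0,0,0,0,40,0,0,0,0,0,0,0,0,0,0,0]}}

```text
clock: 13.58
eef_pos: [0.3247, 0.1912, 0.2019]
tool_rot: [0.015, 1.0, 0.0, 0.0]
ft_force: [0.9, -0.3, 0.3]
grip_width: 0.0851
```

```bash
python3 rel.py .475 .187 .061;  python3 - <<'E'
from workcell import bot
import cv2,numpy as np
for n in("side","top"):
    c=bot.camera(n); cv2.imwrite(f"pics/{n}6.png",c["frame"]); np.savez(f"{n}6.npz",**c)
E
```

```text
pos [0.3247 0.1912 0.2019] j [ 0.532  0.021 -0.36   1.189  0.     0.561] F [ 0.9 -0.3  0.3] 13.575
level rotvec [0.0004 0.0001 0.    ] S->T [0.     0.     0.0025] R->T [0.0004 0.0001 0.0025]
shift in target axes mm [-150.4    0.7  140.9] in current [-150.4    0.2  140.9]
```

View pics/top6.png

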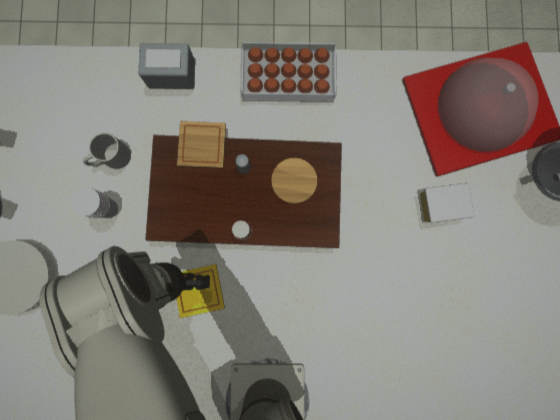

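```bash
cat > m3.py <<'E'
from h import *
import sys
c=dict(np.load(sys.argv[1])); k=sys.argv[2]
R,LR=quad(c,[[153,136],[341,143],[339,247],[146,240]],.06,half=.008)
# far edge only on part visible beside board
fe=edge(c,ray(c,[232,139],.06)[0,:2],ray(c,[338,143],.06)[0,:2],.06,half=.008)
yaw=np.arctan2(fe[1][1],fe[1][0])+np.pi/2
print("edge yaw",round(yaw,4),"near",round(np.arctan2(LR[2][1][1],LR[2][1][0])-np.pi/2,4),"sides",[round(float(np.arctan2(LR[i][1][1],LR[i][1][0])),4) for i in(1,3)])
for ch in(0,1,None):
    B,LB=quad(c,[[180,121.5],[225,123],[223.5,167],[178.5,165]],.07,half=.006,ch=ch)
    ex=np.array([np.cos(-.0318),np.sin(-.0318)]);E=np.array([.686,.0591])
    print(ch,"corners riser-x",((B-E)@ex*1e3).round(1),"len",[np.linalg.norm(B[i]-B[(i+1)%4]).round(4).item() for i in range(4)],
     "yaw rel",[round(float(np.arctan2(np.sin(4*(np.arctan2(l[1][1],l[1][0])+.0318)),np.cos(4*(np.arctan2(l[1][1],l[1][0])+.0318)))/4),4) for l in LB])
    print("  overhang from front",((B[:2].mean(0)-E)@ex*1e3).round(2)," from centre",((B.mean(0)-E)@ex*1e3+60).round(2)," fe off",((fe[0]-E)@ex*1e3).round(2))
im=cv2.resize(c["frame"],None,fx=6,fy=6,interpolation=cv2.INTER_CUBIC)
p=proj(c,np.c_[B,np.full(4,.07)]);cv2.polylines(im,[np.int32(p*6+2.5)],True,(0,255,0),1)
p=proj(c,np.c_[R,np.full(4,.06)]);cv2.polylines(im,[np.int32(p*6+2.5)],True,(0,0,255),1)
cv2.imwrite(f"pics/fit{k}.png",im[650:1080,850:1550])
E
python3 m3.py top6.npz 6
python3 - <<'E'
from workcell import bot
for n in("top",):
    pass
E
```

```text
edge yaw -0.0321 near -0.0322 sides [3.1085, -0.032]
0 corners riser-x [ 37.9  37.8 -80.6 -81.5] len [0.12620000541210175, 0.11879999935626984, 0.11640000343322754, 0.11940000206232071] yaw rel [-0.0001, -0.0782, 0.0081, 0.0039]
  overhang from front 37.86  from centre 38.4  fe off -0.22
1 corners riser-x [ 30.3  30.7 -81.2 -80.4] len [0.1242000013589859, 0.11209999769926071, 0.11729999631643295, 0.11069999635219574] yaw rel [0.0033, -0.0601, -0.0066, 0.0011]
  overhang from front 30.46  from centre 34.82  fe off -0.22
None corners riser-x [ 38.9  36.3 -80.9 -80.4] len [0.12639999389648438, 0.11749999970197678, 0.11630000174045563, 0.1193000003695488] yaw rel [-0.0212, -0.0804, -0.0042, 0.0057]
  overhang from front 37.61  from centre 38.49  fe off -0.22
```

View pics/fit6.png

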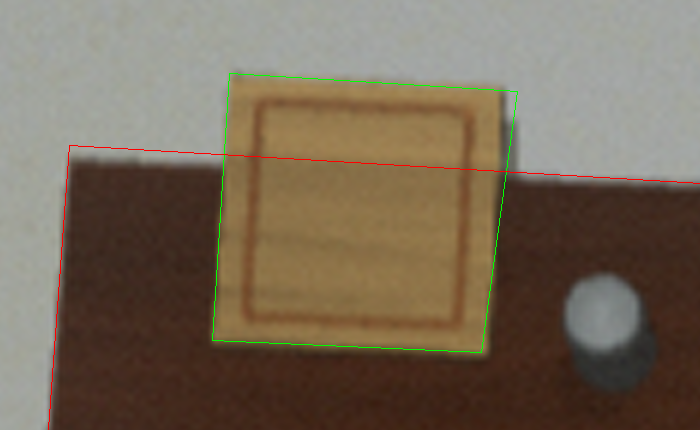

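View pics/side6.png

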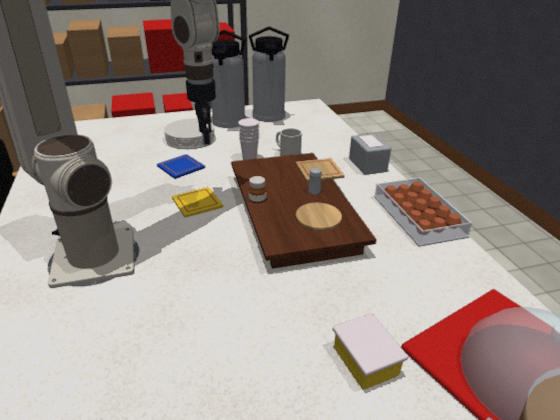

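```bash
cat > m4.py <<'E'
from h import *
import sys
from scipy.special import erf
from scipy.optimize import curve_fit
def fitedge(c,a,b,z,g,half=.010,trim=.12,n=50):
    a=np.array(a);b=np.array(b);t=(b-a)/np.linalg.norm(b-a);nn=np.array([-t[1],t[0]])
    s=np.linspace(-half,half,61);pts=[]
    for u in np.linspace(trim,1-trim,n):
        q=a+(b-a)*u+s[:,None]*nn;uv=proj(c,np.c_[q,np.full(61,z)])
        v=map_coordinates(g,[uv[:,1],uv[:,0]],order=1)
        try:po,_=curve_fit(lambda x,m,w,h,o:o+h*erf((x-m)/w),s,v,[0,.002,(v[-1]-v[0])/2,v.mean()],maxfev=2000)
        except Exception: continue
        if abs(po[0])<half*.8: pts.append(a+(b-a)*u+po[0]*nn)
    pts=np.array(pts,np.float32);vx,vy,x,y=cv2.fitLine(pts,cv2.DIST_HUBER,0,1e-4,1e-4).ravel()
    d=np.array([vx,vy]);d=d if d@t>0 else -d
    return np.array([x,y]),d,len(pts)
c=dict(np.load(sys.argv[1])); off=np.array([float(x) for x in sys.argv[2:4]]) if len(sys.argv)>3 else np.zeros(2)
f=c["frame"].astype(float); sat=f[:,:,2]-f[:,:,0]; br=f[:,:,1]
ex=np.array([np.cos(-.032),np.sin(-.032)]);ey=np.array([.032,.9995])
def rx(l,ref): # riser-x of line at the riser-y of ref
    s=((ref-l[0])@ey)/(l[1]@ey); return (l[0]+l[1]*s)@ex*1e3
mid=ray(c,[202,145],.07)[0,:2]
def run(uv,z,g,**k):
    W=ray(c,np.array(uv,float),z)[:,:2]
    for _ in range(2):
        l=fitedge(c,W[0],W[1],z,g,**k);W=np.array([l[0]+l[1]*((w-l[0])@l[1]) for w in W])
    return l
e1=run([[232,139],[338,143]],.06,br); e2=run([[148,240.5],[338,247]],.06,br) 
o=off
fr=[run([[180,121.5]+o,[225,123]+o],.07,sat),run([[178.5,165]+o,[223.5,167]+o],.07,br),run([[178.5,165]+o,[223.5,167]+o],.07,sat)]
F,N=rx(e1,mid),rx(e2,mid);print("riser depth",F-N,"edge yaw",[np.arctan2(l[1][1],l[1][0])+np.pi/2 for l in(e1,)])
b=[rx(l,mid) for l in fr];print("front-F",b[0]-F,"rear-F",[x-F for x in b[1:]],"len",[b[0]-x for x in b[1:]],"yaw rel",[np.arctan2(l[1][1],l[1][0])+np.pi/2+.032 for l in fr],[l[2] for l in fr])
print("centre based",(b[0]+b[1])/2+60-((F+N)/2+140))
E
python3 m4.py top6.npz
```

```text
riser depth 279.7793226534877 edge yaw [np.float32(-0.032473564)]
front-F 37.15674096817759 rear-F [np.float64(-82.10504061713948), np.float64(-80.8069602991784)] len [np.float64(119.26178158531707), np.float64(117.96370126735599)] yaw rel [np.float32(-0.0004178919), np.float32(-0.0033403076), np.float32(-0.012948934)] [50, 50, 50]
centre based 37.415511502262916
```

The overlay sits on the board's front edge. The board is straight with the riser edge within about 0.003 rad, and the overhang is about 38 mm. I'll go back behind it for about 2 mm more.

```bash
python3 rel.py .5999 .1830 .062
```

```text
pos [0.3278 0.1919 0.2023] j [ 0.53   0.025 -0.355  1.188 -0.     0.561] F [ 0.1 -0.3 -0.1] 13.675
level rotvec [0.0015 0.0025 0.    ] S->T [0.     0.     0.0008] R->T [0.0015 0.0025 0.0008]
shift in target axes mm [-2.723e+02 -2.000e-01  1.403e+02] in current [-271.9   -0.6  141. ]
```

Request:
{"op": "play_rows", "data": {"plan": [-30,0,0,0,0,0,-50,0,0,0,0,0,-50,0,0,0,0,0,-50,0,0,0,0,0,-40,0,0,0,0,0,-20,0,0,0,0,0,0,0,40,0,0,0,0,0,45,0,0,0,0,0,30,0,0,0,0,0,17,0,0,0,0,0,8,0,0,0,0,0,0,0,0,0]}}

```text
clock: 15.18
eef_pos: [0.5682, 0.1841, 0.0622]
tool_rot: [0.016, 1.0, 0.0, 0.001]
ft_force: [-0.2, -0.5, 0.6]
grip_width: 0.0854
```

```bash
python3 rel.py .5999 .1830 .062
```

```text
pos [0.5682 0.1841 0.0622] j [ 0.313  0.56  -0.005  1.005  0.     0.345] F [-0.2 -0.5  0.6] 15.175
level rotvec [0.0007 0.0011 0.    ] S->T [ 0.      0.     -0.0003] R->T [ 0.0007  0.0011 -0.0003]
shift in target axes mm [-31.7  -0.1   0.2] in current [-31.7  -0.1   0.2]
```

Request:
{"op": "play_rows", "data": {"plan": [-10,0,0,0,0,0,-10,0,0,0,0,0,-7,0,0,0,0,0,-2,0,0,0,0,0,-1,0,0,0,0,0,-1,0,0,0,0,0,-0.8,0,0,0,0,0,0,0,0,0,0,0,0,0,0,0,0,0]}}

```text
clock: 16.3
eef_pos: [0.5993, 0.1831, 0.0619]
tool_rot: [0.016, 1.0, 0.0, 0.0]
ft_force: [-0.3, -0.7, 0.2]
grip_width: 0.0853
```

Request:
{"op": "play_rows", "data": {"plan": [10,0,0,0,0,0,10,0,0,0,0,0,10,0,0,0,0,0,0,0,-40,0,0,0,0,0,-50,0,0,0,0,0,-50,0,0,0,50,0,0,0,0,0,50,0,0,0,0,0,50,0,0,0,0,0,50,0,0,0,0,0,40,0,0,0,0,0,0,0,0,0,0,0,0,0,0,0,0,0]}}

```text
clock: 17.92
eef_pos: [0.3299, 0.1919, 0.2023]
tool_rot: [0.016, 1.0, 0.001, 0.001]
ft_force: [0.1, 0.4, -0.1]
grip_width: 0.0853
```

```bash
python3 - <<'E'
from workcell import bot
import cv2,numpy as np
for n in("side","top"):
    c=bot.camera(n); cv2.imwrite(f"pics/{n}7.png",c["frame"]); np.savez(f"{n}7.npz",**c)
F=[bot.camera("top")["frame"] for _ in range(5)]
c["frame"]=np.mean(F,0);np.savez("top7m.npz",**c)
E
for f in top7.npz top7m.npz; do python3 m4.py $f 0 -1; done; sed -i 's/\[180,121.5\],\[225,123\],\[223.5,167\],\[178.5,165\]/[180,121],[225,122.3],[222.5,166],[178.5,164.5]/' m3.py; python3 m3.py top7m.npz 7;python3 m3.py top7.npz 7; python3 rel.py
```

```text
riser depth 279.94447898971896 edge yaw [np.float32(-0.033348322)]
front-F 38.396154784859505 rear-F [np.float64(-80.88950167864039), np.float64(-79.63817216854375)] len [np.float64(119.28565646349989), np.float64(118.03432695340325)] yaw rel [np.float32(-0.0014879145), np.float32(-0.002264563), np.float32(-0.0060709156)] [50, 50, 50]
centre based 38.72556604796898
riser depth 279.73448132284034 edge yaw [np.float32(-0.032289743)]
front-F 38.6081570793915 rear-F [np.float64(-80.610345597422), np.float64(-79.51357373363032)] len [np.float64(119.2185026768135), np.float64(118.12173081302183)] yaw rel [np.float32(0.0004172884), np.float32(-0.004771296), np.float32(-0.0056083836)] [50, 50, 50]
centre based 38.866146402404866
edge yaw -0.0309 near -0.0325 sides [3.1089, -0.0333]
0 corners riser-x [ 39.2  38.9 -80.2 -80.2] len [0.1216999962925911, 0.11919999867677689, 0.11829999834299088, 0.11940000206232071] yaw rel [-0.002, -0.0275, 0.0002, 0.001]
  overhang from front 39.05  from centre 39.41  fe off -0.36
1 corners riser-x [ 31.6  32.1 -80.7 -80.1] len [0.12690000236034393, 0.113399997
[... 770 characters left out ...]
3, 0.11550000309944153, 0.11209999769926071] yaw rel [0.0062, -0.1031, 0.0034, 0.0004]
  overhang from front 32.05  from centre 35.89  fe off -0.1
None corners riser-x [ 40.8  38.7 -80.  -78.3] len [0.12389999628067017, 0.11890000104904175, 0.11659999936819077, 0.11909999698400497] yaw rel [-0.0174, -0.0547, -0.015, 0.0066]
  overhang from front 39.77  from centre 40.32  fe off -0.1
pos [0.33   0.1916 0.2016] j [ 0.526  0.031 -0.351  1.189  0.     0.559] F [ 0.6  0.5 -0.7] 18.275
level rotvec [0.0002 0.0003 0.    ] S->T [ 0.      0.     -0.0007] R->T [ 0.0002  0.0003 -0.0007][ WARN:0@1.945] global loadsave.cpp:1063 imwrite_ Unsupported depth image for selected encoder is fallbacked to CV_8U.
```

View pics/fit7.png

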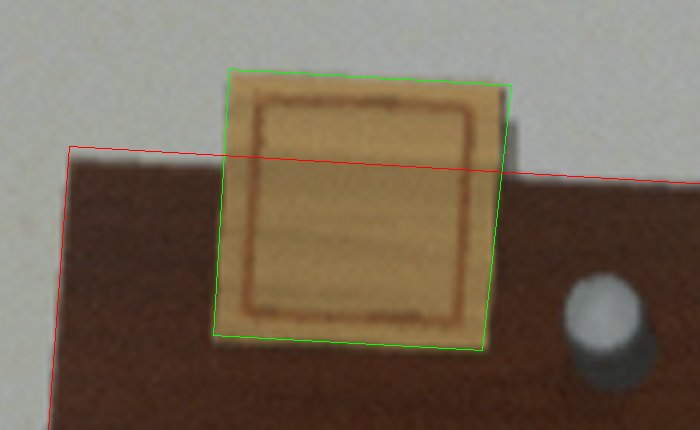

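View pics/top7.png

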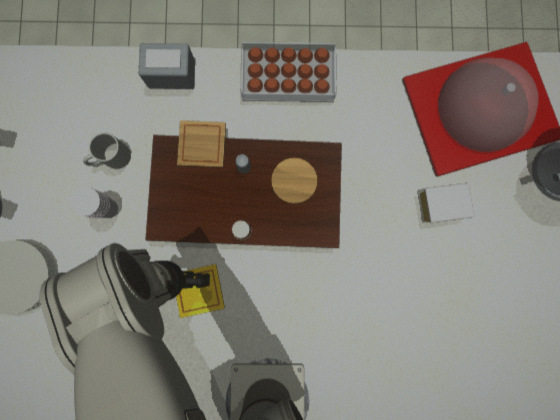

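```bash
python3 - <<'E'
from workcell import bot
print(bot.job_done())
E
```

```text
the job is handed in; nothing more can be done
None
```

I pushed the plain wooden square board flat along the riser with the open fingertips, backed the hand off clear, and handed the job in at about 18 s. The push was about 90 mm in stages, with a final 1.5 mm correction.

- **Overhang:** most top-view fits of the last picture gave 38.4–39.6 mm against the 40 mm asked. A few gave 32–40 mm, but I discounted them because they locked onto the wrong line. I left it there, probably about 1 mm short.
- **Straightness:** the board's front side measured within about 0.002 rad of the riser edge in the better fits. The right side did not fit cleanly because of the shadow beside it.
- **Other things:** by eye, the round board, shaker, jar, cups and mug were at the same pixels as at the start. I saw no notable forces.
- **What went wrong:** on the first approach the last joint reached its range limit high above the table, touching nothing. I turned the tool half a turn and carried on.

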